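# Square up a glass cell and hold it in the light path

## Task

On the small light bench, push the glass cell into the corner of the low fence so that its foot lies flush against both stops. Then grip the cell by its two frosted sides only, never letting anything touch the clear windows, lift it and hold it still in mid-air between the lamp and the receiver, upright, with the middle of its clear windows centred on the light path and facing along it. Finish while still holding it there, touching nothing on the bench, and leave the small things beside the bench where they are.

Things in the scene. Friction and masses are not known exactly. Their poses are not given: they have to be found in the camera images.
- bench: Fixed light bench: aluminium plate 225 (x) x 230 (y) x 12 mm on the table, with a low corner fence, and behind it (+x) a lamp and a receiver facing each other along y. Origin on the table, z up; the plate spans x -130..+95, y -115..+115 mm, top at z = 12 mm. Yaw up to 0.2 rad either way. A tall fixed machine stands at the table's left (about y > 0.15 m, x > 0.55 m): keep the arm clear of it.
- long_stop (a point): Middle of the long stop's working face at plate level, at (-16, 7, 12) mm in the bench frame, axes as the bench. Dark steel bar 8 mm high and 10 mm thick; the face looks to -x and spans y -32..+46 mm of the bench.
- short_stop (a point): Middle of the short stop's working face at plate level, at (-47, -22, 12) mm in the bench frame, axes as the bench. Dark steel bar 8 mm high and 10 mm thick; the face looks to +y and spans x -78..-16 mm of the bench.
- nest (a point): Point on the plate's top, at (-45, 0, 12) mm in the bench frame, axes as the bench: where the cell's origin lies when the foot is flush against both stops (cell's y axis along the bench's x axis, either way round).
- beam (a point): Middle of the light path, at (55, 0, 74) mm in the bench frame, axes as the bench; the path runs along y. Lamp at +y, receiver at -y: 22 mm nozzles with tips 48 mm either side of this point, then black housings 32 mm in diameter from 62 to 106 mm, tops 16 mm above the path.
- cell: Loose glass cell, 0.1 to 0.21 kg, open on top: black foot 44 (x) x 58 (y) x 12 mm, carrying a box 26 (x) x 34 (y) mm from z = 12 to 54 mm. Origin: centre of the foot's underside. Sides +-y are frosted (white), +-x clear. Starts upright on the plate, 15-35 mm off the nest to -x and 12-35 mm to +y of the bench, its y axis within 0.35 rad of the bench's x axis.
- frosted_a: Frosted (opaque white) side at the cell's +y, 25 mm wide, its outside 17 mm from the middle (34 mm over both sides: the grip). The foot stands out 12 mm beyond it, below z = 12 mm. Same origin and axes as the cell.
- frosted_b: Frosted (opaque white) side at the cell's -y, like the other. Same origin and axes as the cell.
- window_a: Clear window at the cell's +x, its outside 13 mm from the middle; must not be touched. The foot stands out 9 mm beyond it, so the cell can be pushed at the foot's edge, below z = 12 mm. Same origin and axes as the cell.
- window_mid (a point): Middle of the cell between its windows, 33 mm above the foot's underside, axes as the cell: the point to hold at the middle of the light path.
- window_b: Clear window of the cell at its -x (same origin and axes as the cell); must not be touched.
- petri_dish: Bystander: loose flat round dish, 45 mm wide, 10 mm high, beside the bench at its +y side. Origin at the centre of its underside.
- polish_jar: Bystander: loose small jar with a white screw cap, 30 mm wide, 42 mm high, beside the bench at its +y side. Origin at the centre of its underside.
- spare_gear: Bystander: loose toothed brass-coloured gear, 50 mm wide, 16 mm high, beside the bench at its +y side, farther out. Origin at the centre of its underside.
Things that resemble listed ones, but are neither listed nor needed, are in the scene too. Leave any brown look-alike of the cell alone.

How it is judged:
On the way, in this order (a step that is already met when the one before it is completed fails the run):
1. the cell stands on the plate with its foot flush against both stops (within 2.5 mm and 0.05 rad) (x of cell in the frame of nest between -0.0025 and 0.0025 m and y of cell in the frame of nest between -0.0025 and 0.0025 m and z of cell in the frame of nest below 0.003 m and angle between the y axis of cell and the x axis of bench, either way round below 0.05 rad), for 0.3 s.
2. the cell is lifted clear of the plate, gripped on both frosted sides (z of cell in the frame of nest above 0.01 m and contact force between the fingers and frosted_a above 1 N and contact force between the fingers and frosted_b above 1 N), for 0.2 s.
At the end, for the whole second after the job is handed in: Held in mid-air by fingers on both frosted sides (over 1 N each), still (20 mm/s), upright and facing along the light path within 0.09 rad, window middle on the path within 6 mm across, 8 mm in height, 12 mm along; cell and robot clear of the bench (x of window_mid in the frame of beam between -0.006 and 0.006 m and y of window_mid in the frame of beam between -0.012 and 0.012 m and z of window_mid in the frame of beam between -0.008 and 0.008 m and angle between the x axis of cell and the y axis of bench, either way round below 0.09 rad and angle between cell's own z axis and vertical below 0.09 rad and contact force between the fingers and frosted_a above 1 N and contact force between the fingers and frosted_b above 1 N and contact force between each of cell, the arm, the fingers and bench below 0.1 N and linear speed of cell below 0.02 m/s); the arm keeps its last pose, push and grip.
It fails at once if something touches a clear window (more than 0.5 N) (contact force between any of window_a, window_b and anything else above 0.5 N).
It fails at once if the cell is tipped by more than 0.5 rad (angle between cell's own z axis and vertical above 0.5 rad).
It fails at once if a bystander is moved by more than 20 mm (distance of any of petri_dish, polish_jar, spare_gear from where it was at the start of the episode above 0.02 m).
It also fails if it takes over 64 s, if anything falls off the work surface, if the arm or the gripper's body presses on something with over 40 N, if the wrist force passes 120 N, or if a joint passes its speed limit or range.

## Robot

A 6-joint arm with a two-finger parallel gripper is mounted at the origin on a cart in front of the work surface, level with it; the furniture and walls round the work are solid. World frame = base frame: x ahead of the robot, y to its left, z up, the work surface at z = 0. Lengths are in m, angles in rad, forces in N, time in s.
With the tool pointing down it reaches from about 0.2 to 0.875 m from the base axis. Payload 3.4 kg.
Tool frame: the origin (TCP) lies between the finger pads; the fingertips stand 25 mm ahead of it and the grasp point (between the pads) lies 6 mm ahead of it (r.nose_length is the z of the fingertips in the tool frame, in m); z points along the fingers, x is the direction in which the jaws open and shut, and the axes are right-handed (so a half turn about z gives the same grasp; the last joint's range is limited). The gripper opens to 94 mm and grips with 3 to 60 N. Pads are 16 mm wide; open, the fingers measure 119 mm over their backs; the gripper's body (75 mm by 177 mm) begins 78 mm behind the grasp point.
Start: joints at [-1.302, 0.276, 1.505, -0, 1.361, -0.121], TCP at [0.219, -0.532, 0.23] pointing down, gripper open.
Joint ranges: [-2.89, 2.89], [-0.75, 2.08], [0.22, 2.7], [-1.18, 4.32], [0.11, 2.71], [-2.7, 2.7]. Speed limits (rad/s): [2.57, 2.57, 3.14, 3.14, 3.14, 3.14].

## Interface

Orientations are given as a unit quaternion [w, x, y, z].
In Python, from plant import r, gripper_to, inverse_kinematics, vision, models, telemetry gives the robot as it stands. Calls block until the motion is done:
- r.move_to(position, orientation): joint-space move of the TCP to a pose.
- r.move_l(position, rot=None, vel=0.15, guard=None): straight line of the TCP; rot=None keeps the orientation; vel is the mean speed in m/s. With guard (N) it stops when the force on the tool has changed by that much, and returns True; else False.
- r.movej(angles): joint-space move.
- gripper_to(opening, f_grip=None): finger opening in m; f_grip is the grip in N (None keeps the last); returns when the fingers have stopped.
- r.hold(seconds).
- inverse_kinematics(position, orientation): joint angles nearest the present ones, or None.
- vision.snapshot(name): name is "side" or "top" or "wrist"; returns the picture (384x512x3 uint8, red, green, blue); there is no depth.
- vision.get_calibration(name): a dict with "fx", "fy", "cx", "cy" (pixels), "position" and "orientation" of the camera in the world. Camera axes: x right, y down, z forward; pixel columns grow to the right and rows downward; lengths in m; the calibration is good to about 2 mm. A picture is of the moment at which its call begins: read the wrist's pose just before it. get_calibration takes no time and is no camera call; for the wrist camera it gives the pose at the moment of the call.
A pose or a line that the arm cannot do raises r.PlanningError and nothing moves.
- r.sign_off(): hands the job in, once; it reports no verdict.
Trained networks look in the newest picture that a camera, given by its name, has taken for a name from the list of things; names that differ only in an ending like _2 or _b are one class to them, and where a whole thing is asked for, a point or a joint stands for the part that bears it (a point fixed in the world has none). Each returns a list of dicts, best first, with "score" (0 to 1); they miss things now and then, are a little off and sometimes report something else, mostly with a low value. They report only what shows in the picture. A call takes as long as a camera call. They do not tell look-alikes from the thing itself.
- models.boxes_of(thing, camera): "at" ([x, y, z] in m, in world coordinates, good to about 4 mm: the middle of the surface that is visible of it).
- models.regions_of(thing, camera): "pixels" (384x512 bool, what is visible of it).
- models.mark_of(thing, camera): "at" ([x, y, z] in m, in world coordinates, good to about 4 mm: a listed point, or the origin of a listed thing).
Readings, each from a call of its own:
- telemetry.current_t(): time.
- telemetry.current_joints(): joint angles.
- telemetry.current_dq(): joint speeds.
- telemetry.current_joint_efforts(): joint torques, N m.
- telemetry.current_ee_pos(): TCP position.
- telemetry.current_tool_rot(): TCP orientation.
- telemetry.current_wrist_force(): force on the tool from outside, world axes, zero at the start.
- telemetry.current_torque(): the same for the moment, N m.
- telemetry.current_opening(): finger opening in m.
Only numpy, scipy, OpenCV 4.12 (cv2) and the standard library are available. Lean on these libraries where they do the work, as an engineer would, in place of code of your own. Each camera call takes 0.05 s, during which the arm holds its last target. There are 200 camera calls.

## Working session

There is one attempt and no reset: what is moved stays moved. The work goes in short steps, each a Python script; the robot and the scene stay as the last script left them, time stands still between calls to the robot, and variables do not carry over. Pictures are saved under pics/ and viewed, about 8 in all and at most 12, crops included, and the job is handed in when it is done.

```bash
ls; mkdir -p pics
python3 - <<'E'
from plant import r, vision, models, telemetry
import cv2,numpy as np
ims=[]
for c in ["top","side"]:
    im=vision.snapshot(c); cv2.imwrite(f"pics/{c}0.png",im[:,:,::-1])
    k=vision.get_calibration(c); print(c,{a:np.round(b,3).tolist() for a,b in k.items()})
    for n in ["bench","long_stop","short_stop","nest","beam","cell","window_mid","petri_dish","polish_jar","spare_gear"]:
        try: print(n,[(np.round(d["at"],4).tolist(),round(d["score"],2)) for d in models.mark_of(n,c)])
        except Exception as e: print(n,e)
print(telemetry.current_t())
E
```

```text
pics
top {'fx': 359.788, 'fy': 359.788, 'cx': 260.529, 'cy': 189.757, 'position': [0.475, 0.051, 0.914], 'orientation': [-0.052, 0.707, -0.702, 0.064]}
bench [([0.5656, -0.0755, -0.0026], 0.77)]
long_stop [([0.5532, -0.0662, 0.0132], 0.58), ([0.6259, -0.0802, 0.0796], 0.55), ([0.5179, -0.0951, 0.0111], 0.54)]
short_stop [([0.5182, -0.0919, 0.0124], 0.81)]
nest [([0.5224, -0.071, 0.0149], 0.57), ([0.6266, -0.0797, 0.0789], 0.47)]
beam [([0.6272, -0.08, 0.0783], 0.74)]
cell [([0.4481, 0.2111, 0.0024], 0.92), ([0.4944, -0.0542, 0.013], 0.72), ([0.8041, -0.1434, 0.0013], 0.64), ([0.5179, -0.0962, 0.0105], 0.26)]
window_mid [([0.4914, -0.0563, 0.0447], 0.97), ([0.8079, -0.1426, 0.0319], 0.95), ([0.4491, 0.2141, 0.0329], 0.88)]
petri_dish [([0.5026, 0.0887, -0.0065], 0.68)]
polish_jar [([0.5576, 0.0833, -0.0011], 0.59)]
spare_gear [([0.5548, 0.1592, 0.003], 0.7)]
side {'fx': 487.773, 'fy': 487.773, 'cx': 247.642, 'cy': 189.536, 'position': [0.368, 0.99, 0.498], 'orientation': [0.077, -0.106, 0.829, -0.544]}
bench [([0.5667, -0.0708, -0.0017], 0.64)]
long_stop [([0.5508, -0.0662, 0.0104], 0.93)]
short_stop [([0.5184, -0.0955, 0.0108], 0.95)]
nest [([0.521, -0.0707, 0.012], 0.72)]
beam [([0.6203, -0.0833, 0.0719], 0.8)]
cell [([0.4535, 0.2124, 0.0007], 0.87), ([0.8044, -0.1415, 0.0029], 0.61), ([0.4923, -0.0535, 0.0122], 0.58)]
window_mid [([0.8057, -0.1417, 0.031], 0.74), ([0.4498, 0.2123, 0.037], 0.7), ([0.4948, -0.0527, 0.0454], 0.68)]
petri_dish [([0.504, 0.0875, -0.0006], 0.48), ([0.5254, -0.069, 0.0093], 0.32)]
polish_jar [([0.5565, 0.0805, 0.0011], 0.54)]
spare_gear [([0.5547, 0.1578, -0.0016], 0.66)]
1.1
```

View pics/top0.png

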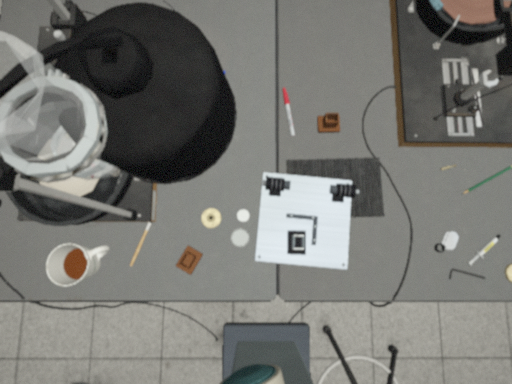

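View pics/side0.png

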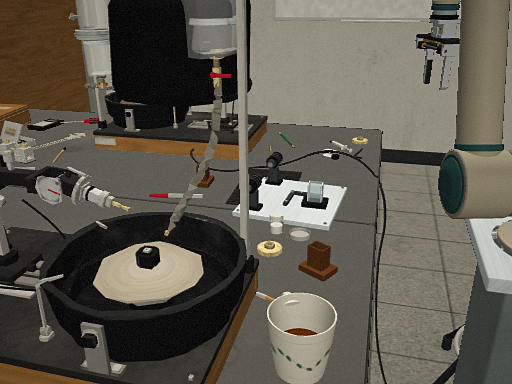

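The top view shows the bench plate at columns 256–352, rows 173–269. The glass cell is at about (297,242), the fence to its right and above it, and the lamp and receiver at (276,185) and (343,190). The brown look-alikes are at (189,260) and (329,122). The side view agrees with this, so next is a wrist close-up.

```bash
cat > h.py <<'E'
from plant import r, gripper_to, inverse_kinematics, vision, models, telemetry
import numpy as np, cv2
from scipy.spatial.transform import Rotation as R
def quat(yaw):   # tool down, tool x at yaw
    c,s=np.cos(yaw),np.sin(yaw)
    return R.from_matrix([[c,s,0],[s,-c,0],[0,0,-1]]).as_quat()[[3,0,1,2]]
def cam(c):
    k=vision.get_calibration(c); q=np.array(k["orientation"])
    return k,R.from_quat(q[[1,2,3,0]]).as_matrix(),np.array(k["position"])
def proj(k,P):
    k,M,p=k; v=(np.atleast_2d(P)-p)@M
    return np.c_[k["fx"]*v[:,0]/v[:,2]+k["cx"],k["fy"]*v[:,1]/v[:,2]+k["cy"]]
def unproj(k,uv,z):
    k,M,p=k; uv=np.atleast_2d(uv)
    d=np.c_[(uv[:,0]-k["cx"])/k["fx"],(uv[:,1]-k["cy"])/k["fy"],np.ones(len(uv))]@M.T
    return p+d*((z-p[2])/d[:,2])[:,None]
def F(): return np.round(telemetry.current_wrist_force(),2)
E
python3 - <<'E'
from h import *
p=[0.50,-0.06,0.27]
for y in (-0.085,-0.085+np.pi):
    q=inverse_kinematics([0.52,-0.07,0.06],quat(y)); print(y,q)
print(R.from_quat(np.array(telemetry.current_tool_rot())[[1,2,3,0]]).as_matrix().round(2).tolist())
k,M,pc=cam("wrist"); print(pc,telemetry.current_ee_pos(),M.round(2).tolist())
q=[(abs(inverse_kinematics(p,quat(y))[5]),y) for y in(-0.085,-0.085+np.pi) if inverse_kinematics(p,quat(y)) is not None]
y=min(q)[1]; print(y)
r.move_to(p,quat(y))
k=cam("wrist"); im=vision.snapshot("wrist"); cv2.imwrite("pics/w1.png",im[:,:,::-1])
print(k[2],k[1].round(2).tolist(),k[0]["fx"])
for n in ["bench","long_stop","short_stop","nest","beam","cell","window_mid"]:
    print(n,[(np.round(d["at"],4).tolist(),round(d["score"],2)) for d in models.mark_of(n,"wrist")])
import pickle; pickle.dump(k,open("w1.pkl","wb")); print(telemetry.current_t())
E
```

```text
-0.085 [-2.66468198e-01  3.56834414e-01  1.85918913e+00 -4.44089210e-16
  9.25569110e-01 -1.81468198e-01]
3.056592653589793 None
[[0.38, -0.92, 0.0], [-0.92, -0.38, -0.0], [0.0, -0.0, -1.0]]
[ 0.28631623 -0.50361276  0.38375272] [ 0.21853042 -0.53188216  0.23049566] [[0.38, -0.9, -0.23], [-0.93, -0.37, -0.1], [0.0, 0.25, -0.97]]
-0.085
[0.50603472 0.01291713 0.42310608] [[1.0, -0.08, -0.02], [-0.09, -0.96, -0.25], [0.0, 0.25, -0.97]] 336.9507436419751
bench [([0.5675, -0.0753, -0.0021], 0.64)]
long_stop [([0.5513, -0.0625, 0.009], 0.93)]
short_stop [([0.519, -0.0983, 0.0103], 0.78)]
nest [([0.5225, -0.0678, 0.0098], 0.64)]
beam [([0.6236, -0.0763, 0.074], 0.66), ([0.5634, -0.0758, 0.0001], 0.28)]
cell [([0.8058, -0.1423, 0.0045], 0.9), ([0.4906, -0.0514, 0.013], 0.87), ([0.502, 0.0861, 0.0001], 0.55)]
window_mid [([0.4974, -0.0571, 0.0425], 0.97), ([0.8026, -0.1411, 0.0334], 0.83)]
3.4833
```

View pics/w1.png

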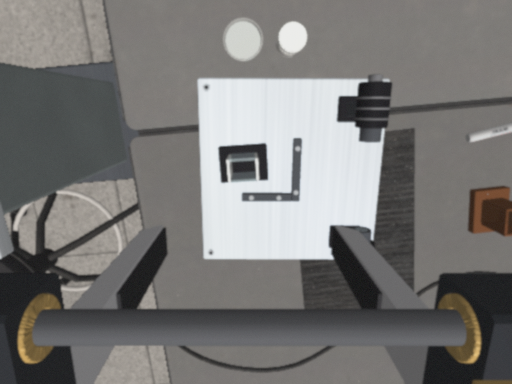

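The wrist view shows the plate at columns 200–383, rows 79–260, the cell's foot at about (243,163), and the L fence at cols 242–300, rows 139–200. I'll fit the bench and cell poses from the outlines.

```bash
cat > fit.py <<'E'
from h import *
from scipy.optimize import minimize, least_squares
def xf(p,P):
    c,s=np.cos(p[2]),np.sin(p[2]); P=np.asarray(P,float)
    return np.c_[p[0]+c*P[:,0]-s*P[:,1],p[1]+s*P[:,0]+c*P[:,1],P[:,2]]
def fit_bench(im,k,p0=(0.567,-0.073,-0.085)):
    g=cv2.cvtColor(im,cv2.COLOR_RGB2GRAY).astype(float)
    # sample across predicted edges, find the steepest bright->dark step
    edges=[((-130,y,12),(1,0)) for y in range(-95,100,8)]+[((x,115,12),(0,1)) for x in range(-110,15,8)]+[((x,-115,12),(0,1)) for x in range(-110,15,8)]
    p=np.array(p0)
    for it in range(3):
        pts=[];
        for (P,n) in edges:
            P=np.array(P,float)/1e3; t=np.arange(-10,10.1,.5)/1e3
            L=np.array([P+[n[0]*a,n[1]*a,0] for a in t]); uv=proj(k,xf(p,L)).astype(np.float32)
            if uv.min()<2 or uv[:,0].max()>509 or uv[:,1].max()>300: continue
            v=cv2.remap(g.astype(np.float32),uv[:,0].copy(),uv[:,1].copy(),cv2.INTER_LINEAR).ravel()
            d=np.abs(np.gradient(cv2.GaussianBlur(v[None],(0,0),2).ravel()));i=d[3:-3].argmax()+3
            if d[i]<4: continue
            w=unproj(k,uv[i],P[2])[0]; pts.append((w,n,P))
        def res(q):
            c,s=np.cos(q[2]),np.sin(q[2]); o=[]
            for w,n,P in pts:
                b=np.array([c*(w[0]-q[0])+s*(w[1]-q[1]),-s*(w[0]-q[0])+c*(w[1]-q[1])])
                o.append(np.dot(b-P[:2],n)*1e3)
            return o
        s=least_squares(res,p,loss="soft_l1",x_scale=[.001,.001,.01]); p=s.x
    print("bench",p.round(4),"n",len(pts),"med res mm",np.median(np.abs(res(p))).round(2))
    return p
def box(x,y,z0,z1): return [(a*x/2e3,b*y/2e3,z/1e3) for a in(-1,1) for b in(-1,1) for z in(z0,z1)]
CELL=np.array(box(44,58,12,24)+box(26,34,24,66))
def sil(k,p):
    S=4; h=[proj(k,xf(p,CELL[i:i+8])) for i in (0,8)]; m=np.zeros((384*S,512*S),np.uint8)
    for q in h: cv2.fillConvexPoly(m,cv2.convexHull((q*S+S/2).astype(np.int32)),1)
    return cv2.resize(m.astype(np.float32),(512,384),interpolation=cv2.INTER_AREA)
def fit_cell(mask,k,p0):
    f=lambda p:np.abs(sil(k,p)-mask).sum()/mask.sum()
    best=None
    for dy in (-.3,-.15,0,.15,.3):
        s=minimize(f,np.array(p0)+[0,0,dy],method="Nelder-Mead",options=dict(initial_simplex=np.array(p0)+[0,0,dy]+np.array([[0,0,0],[.006,0,0],[0,.006,0],[0,0,.1]])))
        if best is None or s.fun<best.fun: best=s
    print("cell",best.x.round(4),"err",round(best.fun,3)); return best.x
E
cat > a.py <<'E'
from fit import *
import pickle,sys
k=pickle.load(open("w1.pkl","rb")); im=cv2.imread("pics/w1.png")[:,:,::-1].copy()
b=fit_bench(im,k)
g=im.max(2); n,l,st,_=cv2.connectedComponentsWithStats((g<110).astype(np.uint8))
ids=[i for i in range(1,n) if st[i,4]>100 and 200<st[i,0]<290 and 120<st[i,1]<200]; print(st[ids].tolist())
ids=[i for i in ids if st[i,0]<235]
m=np.isin(l,ids).astype(np.uint8)
cs,_=cv2.findContours(m,cv2.RETR_EXTERNAL,cv2.CHAIN_APPROX_NONE); mm=np.zeros_like(m); cv2.drawContours(mm,cs,-1,1,-1)
c=fit_cell(cv2.morphologyEx(mm,cv2.MORPH_CLOSE,np.ones((9,9))).astype(np.float32),k,[0.492,-0.053,b[2]+np.pi/2])
nest=xf(b,[(-.045,0,.012)])[0]; print("nest",nest)
cb=np.linalg.inv([[np.cos(b[2]),-np.sin(b[2])],[np.sin(b[2]),np.cos(b[2])]])@(c[:2]-nest[:2]); print("cell in nest mm",cb*1e3,"dyaw",c[2]-b[2]-np.pi/2)
o=im.copy()
for P in (CELL[:8],CELL[8:]):
    cv2.polylines(o,[cv2.convexHull(proj(k,xf(c,P)).round().astype(np.int32))],True,(255,0,0))
L=[(-.016,.046,.02),(-.016,-.022,.02),(-.078,-.022,.02),(-.078,-.032,.02),(-.006,-.032,.02),(-.006,.046,.02)]
cv2.polylines(o,[proj(k,xf(b,L)).round().astype(np.int32)],True,(0,200,0))
cv2.imwrite("pics/w1o.png",cv2.resize(o[60:280,180:400],(792,792//1)[:2] if 0 else (600,600),interpolation=cv2.INTER_CUBIC)[:,:,::-1])
E
python3 a.py
```

```text
bench [ 0.5686 -0.0751 -0.0912] n 57 med res mm 1.14
[[219, 144, 48, 38, 865], [243, 149, 57, 51, 545], [231, 161, 24, 19, 406]]
cell [ 0.4938 -0.0521  1.5734] err 0.171
nest [ 0.52380211 -0.07101989  0.012     ]
cell in nest mm [-31.5928478  16.1523964] dyaw 0.09379214161968186
```

View pics/w1o.png

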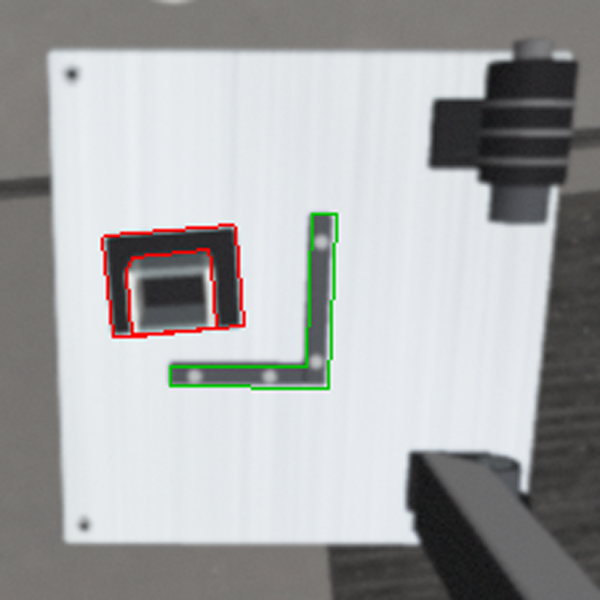

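The outlines fit well: the cell is 31.6 mm short in x and 16 mm off in y, with a 0.09 rad yaw. I'll grip it lightly on the frosted sides, slide it along the plate to near the corner, then push it against each stop under a force guard.

```bash
cat > b.py <<'E'
from fit import *
c=np.array([0.4938,-0.0521,1.5734]); b=np.array([0.5686,-0.0751,-0.0912])
ex=np.array([np.cos(b[2]),np.sin(b[2]),0]); ey=np.array([-ex[1],ex[0],0])
nest=xf(b,[(-.045,0,.012)])[0]
Z=0.054
E
python3 - <<'E'
from b import *
gripper_to(0.075,15)
r.move_to([c[0],c[1],0.14],quat(c[2]-np.pi/2)); 
print("hit",r.move_l([c[0],c[1],Z],vel=0.08,guard=5),telemetry.current_ee_pos(),F())
gripper_to(0.02,15); print("open",telemetry.current_opening(),F())
t=nest-0.006*ex+0.006*ey; t[2]=Z
p0=np.array(telemetry.current_ee_pos())
print(r.move_l(t,quat(b[2]),vel=0.04,guard=12),telemetry.current_ee_pos(),F())
for d in (-ey,ex):
    p=np.array(telemetry.current_ee_pos()); p[2]=Z
    print("contact",r.move_l(p+0.012*d,vel=0.012,guard=6)); e=np.array(telemetry.current_ee_pos())-nest
    print("in nest mm",(e@ex*1e3).round(2),(e@ey*1e3).round(2),F())
print("open",telemetry.current_opening(),telemetry.current_t())
E
```

```text
hit False [ 0.49424947 -0.05219782  0.05445422] [-1.33 -0.31  0.46]
open 0.03407367253763672 [-0.65  0.24  0.75]
False [ 0.51818879 -0.06440448  0.05401992] [-1.89  1.77  4.18]
contact True
in nest mm -5.44 0.02 [0.19 0.28 2.75]
contact True
in nest mm -5.33 0.11 [-1.13  0.46  3.72]
open 0.033961807835466186 8.4
```

Contact with the short stop came at y≈0. The x push stopped early, probably because the guard tripped on the force relaxing, so I'll repeat it.

Run:
```python
from b import *
def at(): 
    e=np.array(telemetry.current_ee_pos())-nest; return (e@ex*1e3).round(2),(e@ey*1e3).round(2),F()
print(at())
for d,g in ((ex,10),(-ey,8),(ex,10)):
    p=np.array(telemetry.current_ee_pos()); p[2]=Z
    print("contact",r.move_l(p+0.012*d,vel=0.012,guard=g),at())
r.hold(.2); print(at(),telemetry.current_t())
```

```text
(np.float64(-5.33), np.float64(0.11), array([-1.13,  0.46,  3.72]))
contact True (np.float64(-5.06), np.float64(0.1), array([ 0.54, -0.43,  3.9 ]))
contact True (np.float64(-5.14), np.float64(-0.25), array([-0.55,  0.37,  2.95]))
contact True (np.float64(-4.86), np.float64(-0.2), array([ 0.38, -0.8 ,  5.49]))
(np.float64(-4.88), np.float64(-0.2), array([-0.75, -0.39,  3.89])) 9.9583
```

Run:
```python
from b import *
import pickle
k=cam("wrist"); im=vision.snapshot("wrist"); cv2.imwrite("pics/w2.png",im[:,:,::-1])
pickle.dump(k,open("w2.pkl","wb"))
cv2.imwrite("pics/w2c.png",cv2.resize(im[60:,100:420],None,fx=1.8,fy=1.8,interpolation=cv2.INTER_CUBIC)[:,:,::-1])
```

```text
(no output)
```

View pics/w2c.png

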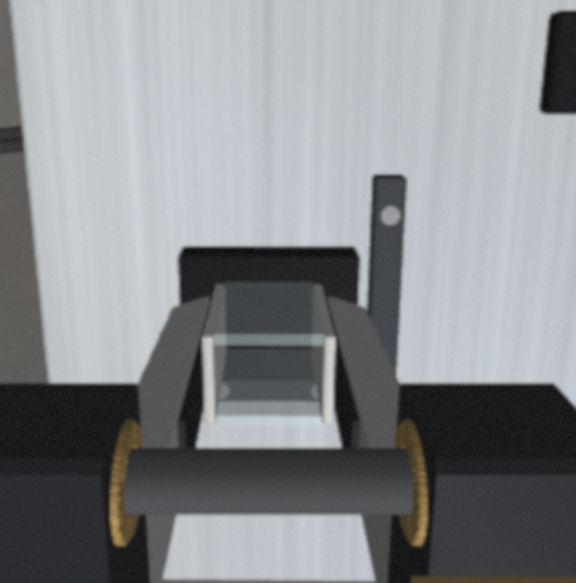

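There is still a gap of about 4 mm between the foot's edge (col 358) and the long stop (col 370), so the guard tripped early. I'll advance in small steps and watch the force.

Run:
```python
from b import *
def at(): 
    e=np.array(telemetry.current_ee_pos())-nest; return (e@ex*1e3).round(2),(e@ey*1e3).round(2),F()
p=np.array(telemetry.current_ee_pos()); p[2]=Z
base=F()
for i in range(16):
    p=p+0.0006*ex; r.move_l(p,vel=0.02); f=F(); print(at())
    if (f-base)@ex<-5: break
print(telemetry.current_t())
```

```text
(np.float64(-4.8), np.float64(-0.18), array([-2.34,  0.67,  7.55]))
(np.float64(-4.81), np.float64(-0.17), array([-3.75, -0.28,  8.94]))
(np.float64(-4.72), np.float64(-0.16), array([-3.91,  0.23,  9.07]))
(np.float64(-4.65), np.float64(-0.16), array([-4.92, -0.4 , 11.02]))
(np.float64(-4.63), np.float64(-0.12), array([-5.6 ,  0.31, 11.27]))
11.2583
```

Both Fx and Fz are rising. Pressing down is jamming the cell by friction, since it isn't touching the stop. I'll unload z as I step.

Run:
```python
from b import *
def at(): 
    e=np.array(telemetry.current_ee_pos())-nest; return (e@ex*1e3).round(2),(e@ey*1e3).round(2),(e[2]*1e3+12).round(2),F()
p=nest-0.005*ex+0*ey; p[2]=Z
for i in range(40):
    f=F()
    if f[2]>0.5: p=p+[0,0,0.0005]
    elif f[2]<-1: p=p-[0,0,0.0003]
    if f[2]<4: p=p+0.0006*ex
    r.move_l(p,vel=0.02); f=F(); print(*at())
    if f@ex<-5 and f[2]<4 or (p-nest)@ex>0.006: break
print(p,telemetry.current_t())
```

```text
-5.66 0.05 54.39 [-1.19  0.6   5.14]
-5.05 0.15 54.48 [-0.01  0.31 -1.34]
-4.33 0.07 54.46 [ 0.3  -0.58 -1.53]
-3.92 0.04 54.38 [-2.15 -0.02  1.09]
-2.79 -0.06 54.82 [ 0.02 -0.9  -2.2 ]
-2.5 -0.01 54.52 [-0.49  0.02 -1.57]
-2.22 0.01 54.39 [-1.41 -0.13  0.21]
-1.46 0.02 54.35 [-1.52 -0.58  1.71]
-0.5 -0.03 54.65 [ 0.44 -0.73 -1.22]
-0.41 -0.01 54.42 [-0.72  0.2  -0.51]
-0.34 0.01 54.43 [-3.29 -0.35  0.82]
-0.27 0.02 54.54 [-3.95 -1.23 -1.18]
-0.2 0.06 54.51 [-5.64  0.21  1.86]
[ 0.52538036 -0.0711474   0.0547    ] 14.5667
```

Long stop contact is at x ≈ −0.3 mm. Now the same for −y.

Run:
```python
from b import *
def at(): 
    e=np.array(telemetry.current_ee_pos())-nest; return (e@ex*1e3).round(2),(e@ey*1e3).round(2),(e[2]*1e3+12).round(2),F()
p=np.array([ 0.52538036,-0.0711474,0.0547])-0.0012*ex
for i in range(30):
    f=F()
    if f[2]>0.5: p=p+[0,0,0.0004]
    elif f[2]<-1: p=p-[0,0,0.0003]
    if f[2]<4: p=p-0.0006*ey
    r.move_l(p,vel=0.02); f=F(); print(*at())
    if f@ey>5 and f[2]<4 or (p-nest)@ey<-0.010: break
p=p+0.002*ex; r.move_l(p,vel=0.02); print("x again",*at())
print(p,telemetry.current_t())
import pickle
k=cam("wrist"); im=vision.snapshot("wrist"); pickle.dump(k,open("w3.pkl","wb"));cv2.imwrite("pics/w3.png",im[:,:,::-1])
cv2.imwrite("pics/w3c.png",cv2.resize(im[60:,100:420],None,fx=1.8,fy=1.8,interpolation=cv2.INTER_CUBIC)[:,:,::-1])
```

```text
-0.29 -0.28 54.85 [-4.94  1.22 -1.31]
-0.29 -0.36 54.75 [-4.42  3.    0.02]
-0.29 -0.43 54.74 [-4.76  5.24 -0.27]
-0.3 -0.47 54.74 [-4.13  5.46 -0.32]
x again -0.15 -0.49 54.7 [-6.73  4.45  4.67]
[ 0.52595846 -0.07361028  0.0548    ] 15.8167
```

View pics/w3c.png

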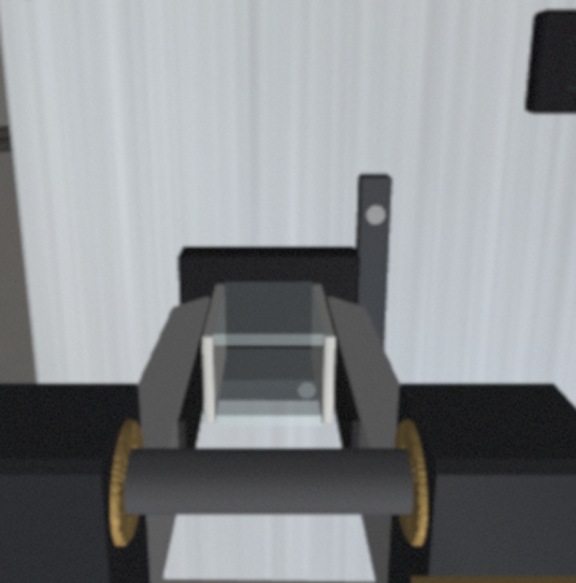

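Flush against the long stop, with contact on both. Now I'll release, rise, and check from above.

Run:
```python
from b import *
import pickle
p=np.array(telemetry.current_ee_pos()); p[2]+=0.0003; r.move_l(p,vel=0.02); print(F())
gripper_to(0.075); r.hold(.4); print(F(),telemetry.current_ee_pos())
r.move_l([p[0],p[1],0.24],vel=0.2); r.hold(.3)
k=cam("wrist"); im=vision.snapshot("wrist"); pickle.dump(k,open("w4.pkl","wb"));cv2.imwrite("pics/w4.png",im[:,:,::-1])
for n in ["cell","nest","window_mid"]:
    print(n,[(np.round(d["at"],4).tolist(),round(d["score"],2)) for d in models.mark_of(n,"wrist")])
print(telemetry.current_t())
cv2.imwrite("pics/w4c.png",cv2.resize(im[60:300,150:400],None,fx=2.4,fy=2.4,interpolation=cv2.INTER_CUBIC)[:,:,::-1])
```

```text
[-3.87  1.84 -1.99]
[-0.22 -1.07  0.52] [ 0.52360793 -0.07147931  0.05496014]
cell [([0.5187, -0.0716, 0.0124], 0.95), ([0.8053, -0.1422, 0.0038], 0.84), ([0.5168, -0.0962, 0.0119], 0.33)]
nest []
window_mid [([0.8059, -0.1386, 0.032], 0.94), ([0.5264, -0.0717, 0.0415], 0.92)]
18.9417
```

View pics/w4c.png

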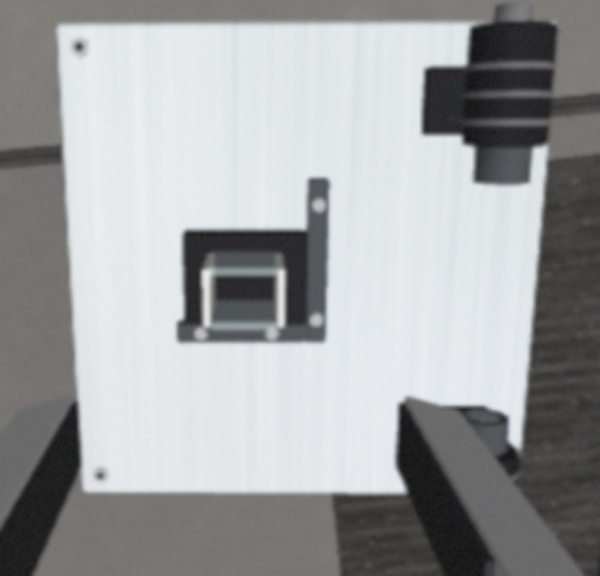

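The close-up shows the foot flush to both stops: right edge at col 307, lower edge at row 322, no gap. I'll re-fit the bench, regrip at the released pose, lift and carry.

Run:
```python
from b import *
import pickle
fb=fit_bench(cv2.imread("pics/w4.png")[:,:,::-1].copy(),pickle.load(open("w4.pkl","rb")),b)
g=np.array([0.5236,-0.0715,0.055])
r.move_l(g,quat(b[2]),vel=0.15); gripper_to(0.02,25); r.hold(.1)
print("grip",telemetry.current_opening(),F()); g=np.array(telemetry.current_ee_pos()); print(g)
r.move_l(g+[0,0,.031],vel=0.06); r.hold(.3); print("lifted",telemetry.current_opening(),F())
t=g+0.1*ex+[0,0,.029]
r.move_l(g+0.1*ex+[0,0,.031],vel=0.06); r.move_l(t,vel=.03); r.hold(.5)
e=np.array(telemetry.current_ee_pos())-t; print("err mm",e*1e3,F(),telemetry.current_opening())
for c in("wrist","side"):
    k=cam(c); im=vision.snapshot(c); pickle.dump(k,open(f"f{c}.pkl","wb"));cv2.imwrite(f"pics/f{c}.png",im[:,:,::-1])
    for n in ["window_mid","beam","bench"]: print(c,n,[(np.round(d["at"],4).tolist(),round(d["score"],2)) for d in models.mark_of(n,c)])
a=cv2.imread("pics/fwrist.png")[40:340,100:480]; s=cv2.resize(cv2.imread("pics/fside.png")[120:240,220:372],(380,300),interpolation=cv2.INTER_CUBIC)
cv2.imwrite("pics/f.png",np.hstack([a,s])); print(telemetry.current_t())
```

```text
bench [ 0.5688 -0.0751 -0.0898] n 57 med res mm 1.46
grip 0.033601074034548914 [-2.73  0.65  3.2 ]
[ 0.52292294 -0.07140261  0.05501272]
lifted 0.03379971982364859 [ 1.    0.39 -2.18]
err mm [ 0.03905417 -0.00401863  0.01504187] [ 0.31  0.2  -0.94] 0.03402454519431903
wrist window_mid [([0.6259, -0.0847, 0.069], 0.89)]
wrist beam []
wrist bench [([0.5672, -0.0741, -0.0002], 0.61)]
side window_mid [([0.6245, -0.0819, 0.0734], 0.8), ([0.4498, 0.2111, 0.036], 0.75), ([0.6214, -0.083, 0.0399], 0.48)]
side beam [([0.6204, -0.0835, 0.0764], 0.64)]
side bench [([0.5679, -0.0735, -0.0008], 0.91)]
25.0667
```

View pics/f.png

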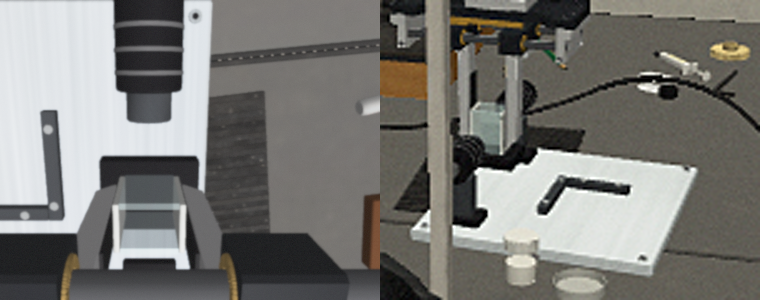

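The wrist view shows the cell centred under the lamp's axis (both at about col 149), facing along it and upright. The side view shows it hanging clear of the plate. Handing in.

Run:
```python
from h import *
print(telemetry.current_ee_pos(),telemetry.current_opening(),F(),telemetry.current_t()); r.sign_off()
```

```text
[ 0.62251094 -0.08052922  0.08400443] 0.03351745308093105 [-0.11  0.22 -2.09] 25.0667
the job is handed in; nothing more can be done
```

I handed the job in at 25.1 s of robot time, with the cell held in mid-air between the lamp and the receiver. `sign_off` reports no verdict, so I can't confirm that it passed.

**What I did:**
- I slid the cell into the corner while gripping it lightly by its frosted sides, then pushed it against both stops.
- I released it and looked from above. The foot showed no gap at either stop.
- I regripped the frosted sides at 25 N, lifted, and moved it 100 mm along the bench and 29 mm up from the nest.

**Last checks:**
- **Hold:** the fingers stayed about 34 mm apart, and the arm was within 0.05 mm of its target.
- **Position:** the target relies on the measured bench yaw; two fits of it agreed within about 0.0015 rad. The wrist picture shows the cell and the lamp's axis on the same line, and the side picture shows the cell upright and clear of the plate.
- **Network readings:** the side camera put the window middle about 4.4 mm from the light path, and the networks are only good to about 4 mm each. The wrist camera read its height 5 mm low, at 69 mm against 74 mm. The wrist camera did not find the light path at all in that last picture.

**Trouble on the way:** the first force-guarded pushes stopped about 5 mm short because the cell jammed on the plate from downward pressure. Unloading that pressure and moving in small steps fixed it. I never sent the arm near the small items beside the bench, but I did not measure them again at the end.

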